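# Feed one fired test disc and line it up

### The job

Set out the third blank for a glaze test: press the wooden plunger of the disc dispenser fully home once, so that a single fired clay disc comes out, and let it spring back; then nudge that disc aside along the metal channel with a fingertip until it touches the two discs already waiting there. Only press and push: do not pick up any disc, bring out no second disc, leave the two waiting discs and everything else where they are.

Things in the scene. Friction and masses are not known exactly. Their poses are not given: they have to be found in the camera images.
- dispenser: Disc dispenser, fixed. Origin: on the table top under the axis of its upright magazine. x (level): the way the plunger is pressed and the disc comes out; z up; its channel leads off towards -y. Metal floor level everywhere, 8 mm above the table. Magazine: slotted sheet-metal box 58 x 58 mm about the origin, top at z 52 mm, outlet 11 mm high in its +x side.
- outlet (a point): Point on the channel floor (8 mm above the table), on the channel's centre line in front of the outlet, at dispenser x 68.5, y 0 mm. The floor here spans x 29 to 102, y -205 to +50 mm, open on its +y side. A fence 6 mm above the floor runs all along the far side, inner face x 96 mm.
- channel_end (a point): Point on the channel floor, on its centre line, at the face of the end stop: dispenser x 68.5, y -200 mm. From y -60 mm to here an inner fence (inner face x 41 mm) faces the outer one (x 96 mm): channel 55 mm wide, fences and end stop 6 mm above the floor (14 mm above the table).
- plunger (a joint): Travel of the plunger: 0 at rest (out), 0.073 m fully home. A spring returns it: about 3 N at rest, about 7 N fully home, then a hard stop. Pressed home it leaves the bottom disc clear of the magazine, its centre about x 68 mm, y 0 in the dispenser's frame. Pressed again after its return it feeds another disc.
- plunger_face (a point): Centre of the nearly flat end face of the plunger's beech knob (38 mm diameter, 34 mm long with its neck, axis level and 32 mm above the table). It faces the dispenser's -x, 171 mm from the magazine axis at rest, and is pressed 73 mm towards +x; it travels with the plunger.
- magazine (a point): Point on the magazine's axis, at floor height (8 mm above the table).
- disc1: The bottom disc of the stack, the one that is fed. Plain fired clay disc, 50 mm diameter, 8 mm thick, about 30 g; origin at the centre of its underside, z up.
- disc2: Disc number 2 of the stack in the magazine, counted from below. Plain fired clay disc, 50 mm diameter, 8 mm thick, about 30 g; origin at the centre of its underside, z up.
- disc3: Disc number 3 of the stack in the magazine, counted from below. Plain fired clay disc, 50 mm diameter, 8 mm thick, about 30 g; origin at the centre of its underside, z up.
- disc4: Disc number 4 of the stack in the magazine, counted from below. Plain fired clay disc, 50 mm diameter, 8 mm thick, about 30 g; origin at the centre of its underside, z up.
- disc5: Disc number 5 of the stack in the magazine, counted from below. Plain fired clay disc, 50 mm diameter, 8 mm thick, about 30 g; origin at the centre of its underside, z up.
- row_near: The waiting disc in the channel nearer the outlet; centre about 124 mm from the outlet point along the channel. Plain fired clay disc, 50 mm diameter, 8 mm thick, about 30 g; origin at the centre of its underside, z up.
- row_far: The waiting disc at the end stop of the channel, next to the other waiting one. Plain fired clay disc, 50 mm diameter, 8 mm thick, about 30 g; origin at the centre of its underside, z up.
- cup: Unglazed cup, 66 mm wide at the rim, 72 mm tall, standing. Bystander, origin at its underside.
- glaze_pot: Small clear jar with a white cap, 52 mm wide, 72 mm tall, standing. Bystander, origin at its underside.
- modelling_tool: Flat wooden modelling tool lying on the table, 178 mm long, 20 mm wide, 8 mm high. Bystander, origin at its underside.
- stamp: Fired clay hand stamp, 38 mm wide foot with a small grip, 49 mm tall, standing. Bystander, origin at its underside.
- kidney: Steel scraper plate lying flat, 130 x 40 x 5 mm. Bystander, origin at its underside.
- weight: Brass weight, 48 mm wide, 45 mm tall, standing. Bystander, origin at its underside.
There are look-alikes about, which are no part of the job. Leave any yellow look-alike of the disc5 alone.

How it is judged:
By the outcome, as a careful person would: the job done as asked, in the order asked, and still so for the second after the job is handed in, with the robot touching nothing.
It also fails if it takes over 48 s, if anything falls off the work surface, if the arm or the gripper's body presses on something with over 40 N, if the wrist force passes 120 N, or if a joint passes its speed limit or range.

### The arm

A 6-joint arm with a two-finger parallel gripper is mounted at the origin on the work surface. World frame = base frame: x ahead of the robot, y to its left, z up, the work surface at z = 0. Lengths are in m, angles in degrees, forces in N, time in s.
With the tool pointing down it reaches from about 0.35 to 0.875 m from the base axis. Payload 4.2 kg.
Tool frame: the origin (TCP) lies at the very end of the fingers, on their centre line; the grasp point (between the pads) lies 19 mm behind it; z points along the fingers, y is the line along which they close (so a half turn about z gives the same grasp; the last joint's range is limited). The gripper opens to 87 mm and grips with 3 to 60 N. Pads are 19 mm wide; open, the fingers measure 117 mm over their backs; the gripper's body (75 mm by 190 mm) begins 51 mm behind the grasp point.
Start: joints at [82.426, 22.042, 0.453, 0, -68.411, -14.817], TCP at [0.238, 0.578, 0.223] pointing down, gripper open.
Joint ranges: [-179.83, 179.83], [-69.29, 118.12], [-61.27, 80.66], [-181.25, 117.63], [-171.15, -9.14], [-177.46, 177.46]. Speed limits (degrees/s): [159.86, 159.86, 180, 180, 180, 180].

### API

Orientations are given as a 3x3 rotation matrix whose columns are the frame's x, y, z axes.
In Python, from station import * gives the robot as it stands.
- The arm moves only by the shell command python3 -m pendant 'ROWS'. ROWS is JSON, a list of rows, each an object of numbers: "x", "y", "z": the shift along the world's x, y, z normalised to -1 to 1, where 1 is 250 mm; "rx", "ry", "rz": the turn, a rotation vector about the world's x, y, z normalised to -1 to 1, where 1 is 180 degrees; "claw": the opening, from 0 (shut) to 1 (fully open). A call has exactly 8 rows; each row is the pose to reach, as a shift and turn from the pose commanded when the call began, turning the shorter way round; what a row does not reach only later rows make up. A row lasts 1/8 s, in which the tool goes at most 62.5 mm and 10.7 degrees, less where a joint would pass 70% of its speed; a pose out of reach is approached as far as the arm can. A call with a number of a shift or a turn outside -1 to 1 is refused whole. A call with a gripper value outside its range is refused whole. The fingers move at their own pace and stop on an object; the grip force is fixed at half the most. Time passes only in rows, so rows that repeat a pose let the fingers close, or fill a call up. It gives the time, the measured TCP pose, the force, the opening and the grip force at its end, in the units of the state.
- sense(): the state, without advancing time (a new reading comes with each control period).
- capture(name): name is "scene" or "top" or "wrist"; returns a dict with "color" (384x512x3 uint8, red, green, blue), "mtx" (3x3 intrinsics, pixels), "world_to_cam" (4x4, takes a point from world to camera coordinates). Camera axes: x right, y up, looking along -z (the intrinsics and any distortion apply to the point x, -y, -z); pixel columns grow to the right and rows downward; lengths in m; the calibration is good to about 2 mm. The wrist camera is an equidistant fisheye: a pixel r from the principal point sees the ray r / f radians off the axis. A picture is of the moment at which its call begins. There is no depth.
- finish_job(): hands the job in; it is judged then, once.
Trained networks look in a picture, given as the dict that the camera call returned (one of the last four; its "shot" number tells which), for a name from the list of things; names that differ only in an ending like _2 or _b are one class to them, and where a whole thing is asked for, a point or a joint stands for the part that bears it (a point fixed in the world has none). Each returns a list of dicts, best first, with "conf" (0 to 1); they miss things now and then, are a little off and sometimes report something else, mostly with a low value. They report only what shows in the picture. A call takes as long as a camera call. They do not tell look-alikes from the thing itself.
- search_frame(picture, label): "centre" ([column, row] in pixels, amid what is visible of it).
- regions_of(picture, label): "region" (384x512 bool, what is visible of it) and "centre" ([column, row] in pixels, amid what is visible of it).
The state is a dict: "time_s": time; "joints": joint angles; "joint_velocities": joint speeds; "effort": joint torques, N m; "tcp_pos": TCP position; "ee_rot": TCP orientation; "wrist_force": force on the tool from outside, world axes, zero at the start; "moment": the same for the moment, N m; "gripper_width": opening from 0.0 (shut) to 1.0 (fully open); "gripper_force": force on a finger pad.
Only numpy, scipy, OpenCV 4.12 (cv2) and the standard library are available. Lean on these libraries where they do the work, as an engineer would, in place of code of your own. Each camera call takes 0.05 s, during which the arm holds its last target. There are 200 camera calls.

## Working session

There is one attempt and no reset: what is moved stays moved. The work goes in short steps, Python scripts to look and compute and a shell command to move; the robot and the scene stay as the last step left them, time stands still between calls to the robot, and variables do not carry over. Pictures are saved under pics/ and viewed, at most 13 in all, crops included, and the job is handed in when it is done.

```bash
mkdir -p pics; ls; cat > h.py <<'E'
from station import *
import numpy as np, cv2
def save(p,n): cv2.imwrite('pics/'+n+'.png', p['color'][:,:,::-1])
def ray(p,uv):
    K=p['mtx'];W=np.array(p['world_to_cam']);R=W[:3,:3];t=W[:3,3]
    d=np.array([(uv[0]-K[0][2])/K[0][0],-(uv[1]-K[1][2])/K[1][1],-1.])
    return -R.T@t, R.T@d
def atz(p,uv,z):
    o,d=ray(p,uv); return o+d*(z-o[2])/d[2]
def proj(p,X):
    W=np.array(p['world_to_cam']);c=W[:3,:3]@X+W[:3,3];K=p['mtx']
    return np.array([K[0][2]+K[0][0]*c[0]/-c[2],K[1][2]+K[1][1]*c[1]/c[2]])
def tri(a,ua,b,ub):
    o1,d1=ray(a,ua);o2,d2=ray(b,ub)
    s=np.linalg.lstsq(np.c_[d1,-d2],o2-o1,rcond=None)[0]
    p,q=o1+s[0]*d1,o2+s[1]*d2
    return (p+q)/2,np.linalg.norm(p-q)
E
python3 - <<'E'
from h import *
ps={n:capture(n) for n in("scene","top")}
for n,p in ps.items():
    save(p,n+'0'); print(n,p['mtx'],p['world_to_cam'],[k for k in p])
for l in("plunger","plunger_face","dispenser","magazine","row_near","row_far","disc5","cup","glaze_pot","stamp","weight","kidney","modelling_tool"):
    for n,p in ps.items():
        print(l,n,[(np.round(r['centre']),round(r['conf'],2)) for r in search_frame(p,l)][:4])
cv2.imwrite('pics/both.png',np.vstack([ps['top']['color'],])[:,:,::-1])
E
```

```text
pics
scene [[457.13093369   0.         254.49132418]
 [  0.         457.13093369 189.59423622]
 [  0.           0.           1.        ]] [[-0.38635424  0.92229735  0.00989941  0.29881342]
 [-0.59597119 -0.25781753  0.76049225  0.30541361]
 [ 0.70395223  0.28791964  0.64927155 -1.56511563]
 [ 0.          0.          0.          1.        ]] ['color', 'mtx', 'world_to_cam', 'shot']
top [[499.79896486   0.         252.25349628]
 [  0.         499.79896486 193.26664847]
 [  0.           0.           1.        ]] [[-0.01533056 -0.99983853 -0.00937496 -0.06589778]
 [ 0.99258019 -0.01634902  0.12048768 -0.59535915]
 [-0.1206215  -0.00745825  0.99267055 -1.26902575]
 [ 0.          0.          0.          1.        ]] ['color', 'mtx', 'world_to_cam', 'shot']
plunger scene [(array([244., 170.]), 0.63)]
plunger top [(array([277., 228.]), 0.58)]
plunger_face scene [(array([242., 170.]), 0.72)]
plunger_face top [(array([275., 227.]), 0.93)]
dispenser scene [(array([206., 185.]), 0.65), (array([278., 203.]), 0.56)]
dispenser top [(array([230., 201.]), 0.83), (array([276., 227.]), 0.58)]
magazine 
[... 384 characters left out ...]
y([284., 182.]), 0.58)]
disc5 top [(array([232., 212.]), 0.83), (array([175., 255.]), 0.81), (array([229., 257.]), 0.75), (array([233., 144.]), 0.68)]
cup scene [(array([232., 196.]), 0.91), (array([273., 204.]), 0.65)]
cup top [(array([270., 175.]), 0.69), (array([182., 192.]), 0.59)]
glaze_pot scene [(array([207., 187.]), 0.72)]
glaze_pot top [(array([297., 182.]), 0.77)]
stamp scene [(array([286., 265.]), 0.71)]
stamp top []
weight scene [(array([161., 136.]), 0.75)]
weight top [(array([382., 237.]), 0.84)]
kidney scene [(array([153., 182.]), 0.72), (array([275., 204.]), 0.54)]
kidney top [(array([355., 176.]), 0.67)]
modelling_tool scene [(array([326., 224.]), 0.9)]
modelling_tool top []
```

View pics/top0.png

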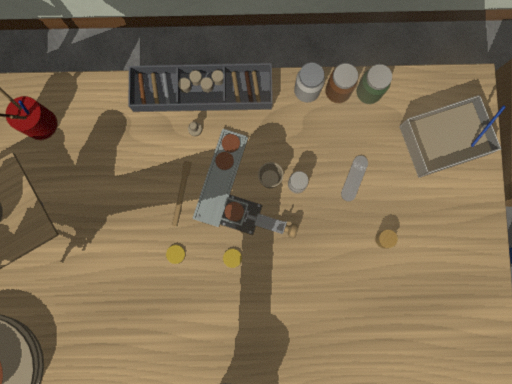

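View pics/scene0.png

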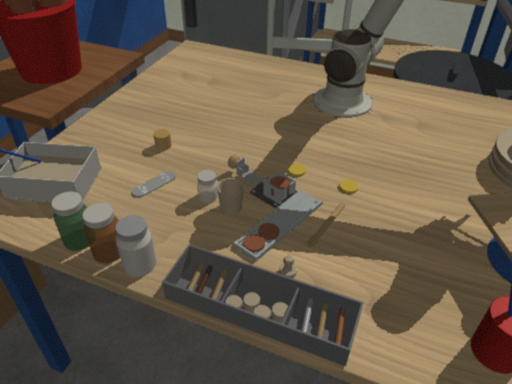

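The top view shows the dispenser with its knob at about (291,231), the magazine at (235,211), and the channel running up to the waiting discs at (224,160) and (231,143). Two yellow look-alikes lie at (176,254) and (232,258). The scene view agrees, with the knob near (237,162). I'll zoom in on both.

```bash
python3 - <<'E'
from h import *
a=capture("top");b=capture("scene")
A=cv2.resize(a['color'][120:270,165:315],(600,600),interpolation=cv2.INTER_CUBIC)
B=cv2.resize(b['color'][145:265,205:355],(750,600),interpolation=cv2.INTER_CUBIC)
cv2.imwrite('pics/A.png',A[:,:,::-1]);cv2.imwrite('pics/B.png',B[:,:,::-1])
for l in("row_near","row_far","plunger_face","disc5","cup","glaze_pot"):
    for n,p in(("top",a),("scene",b)):
        print(l,n,[(np.round(r['centre'],1),round(r['conf'],2),r['region'].sum(),np.round(atz(p,r['centre'],.016 if 'row' in l else .03)[:2],3)) for r in regions_of(p,l)][:3])
E
```

```text
row_near top [(array([220.8, 161. ]), 0.52, np.int64(270), array([0.685, 0.008]))]
row_near scene [(array([268.8, 233.9]), 0.66, np.int64(277), array([0.702, 0.006]))]
row_far top [(array([231.7, 142.8]), 0.55, np.int64(285), array([ 0.734, -0.022]))]
row_far scene [(array([287.7, 265.2]), 0.55, np.int64(265), array([0.773, 0.078])), (array([147.5, 179.8]), 0.44, np.int64(452), array([ 0.645, -0.359])), (array([243.1, 169.7]), 0.41, np.int64(453), array([ 0.505, -0.146]))]
plunger_face top [(array([275.2, 228.5]), 0.67, np.int64(536), array([ 0.502, -0.134]))]
plunger_face scene [(array([243.2, 170. ]), 0.66, np.int64(385), array([ 0.523, -0.138])), (array([278. , 182.1]), 0.63, np.int64(189), array([ 0.533, -0.035]))]
disc5 top [(array([230.4, 211.9]), 0.78, np.int64(293), array([ 0.547, -0.018])), (array([175.8, 256.5]), 0.63, np.int64(254), array([0.433, 0.125])), (array([228.9, 257.2]), 0.52, np.int64(310), array([ 0.43 , -0.012]))]
disc5 scene [(array([297. , 170.5]), 0.71, np.int64(194), array([ 0.468, -0.006])), (array([281.3, 179.9]), 0.68, np.int64(218), array([ 0.522, -0.03 ])), (array([345.9, 187.1]), 0.57, np.int64(200), array([0.483, 0.131]))]
cup top [(array([270.6, 172.5]), 0.66, np.int64(499), array([ 0.649, -0.124]))]
cup scene [(array([231.4, 194.9]), 0.98, np.int64(800), array([ 0.627, -0.124]))]
glaze_pot top [(array([294.9, 181.1]), 0.65, np.int64(349), array([ 0.625, -0.188]))]
glaze_pot scene [(array([205.9, 187.4]), 0.56, np.int64(596), array([ 0.626, -0.196]))]
```

View pics/A.png

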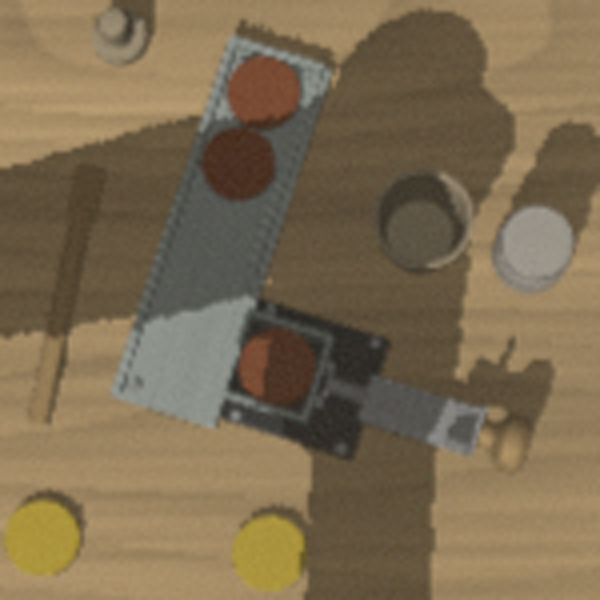

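View pics/B.png

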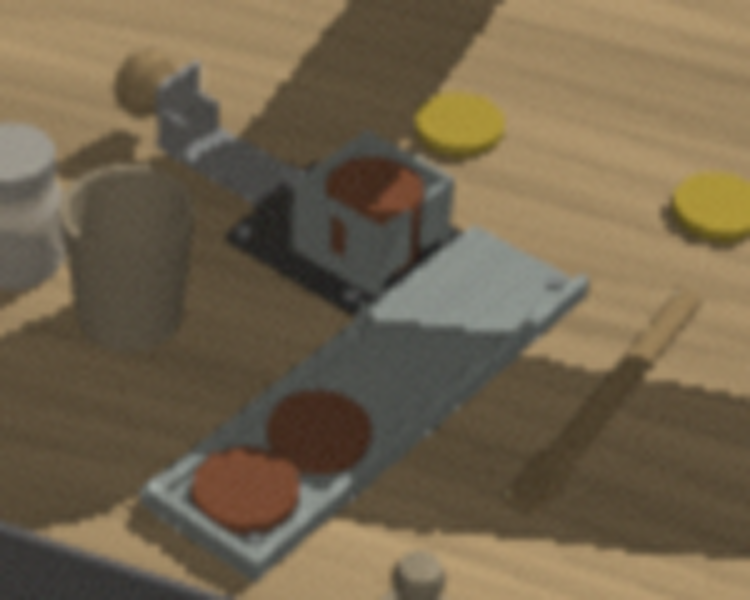

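```bash
python3 - <<'E'
from h import *
from scipy.optimize import least_squares
a=capture("top");b=capture("scene")
r1=np.array([68.5,-175,16]);r2=np.array([68.5,-124,16])
obs=[(a,(277,366),[0,0,48]),(a,(264,92),r1),(a,(239,163),r2),(a,(113,393),[102,50,14]),(a,(215,427),[29,50,8]),(a,(232,38),[102,-205,14]),(a,(333,70),[35,-205,14]),(a,(510,445),[-158,0,32]),
(b,(376,190),[0,0,48]),(b,(245,490),r1),(b,(319,432),r2),(b,(587,283),[102,50,14]),(b,(475,232),[29,50,8]),(b,(255,570),[102,-205,8]),(b,(145,80),[-158,0,32])]
def px(p,uv): return np.array(uv)/4+[165,120] if p is a else np.array(uv)/5+[205,145]
def w(q,X):
    c,s=np.cos(q[2]),np.sin(q[2]);X=np.array(X)/1000
    return np.array([q[0]+c*X[0]-s*X[1],q[1]+s*X[0]+c*X[1],X[2]+(q[3] if len(q)>3 else 0)])
f=lambda q:np.concatenate([proj(p,w(q,X))-px(p,u) for p,u,X in obs])
for q0 in([.55,-.02,1.8],[.55,-.02,1.8,0]):
    s=least_squares(f,q0,loss='soft_l1');q=s.x
    print(q[:2],np.degrees(q[2]),q[3:],np.round(s.fun.reshape(-1,2),1).tolist())
    for n,X in dict(face=[-171,0,32],home=[-98,0,32],out=[68.5,0,8],near=r2,end=[68.5,-200,8]).items(): print(n,w(q,X).round(4))
for n,ua,ub in(("near",(239,163),(319,432)),("far",(264,92),(245,490)),("knob",(510,445),(145,80)),("disc5",(277,366),(376,190))): print(n,tri(a,px(a,ua),b,px(b,ub)))
print("cup/jar",tri(a,(270.6,172.5),b,(231.4,194.9)),tri(a,(294.9,181.1),b,(205.9,187.4)))
st=sense();print(st['tcp_pos'],np.round(st['ee_rot'],3).tolist(),st['gripper_width'],st['time_s'])
E
```

```text
[ 0.54715963 -0.02699364] 70.99906515699465 [] [[-0.5, -0.4], [-0.4, -0.5], [-0.2, -0.5], [-1.5, -0.0], [-0.7, 0.2], [-0.6, -1.0], [-2.3, -1.5], [-0.7, -0.7], [-0.8, -2.4], [-0.7, -2.8], [-1.0, -3.0], [0.1, -2.6], [-0.6, -3.2], [-0.5, -1.5], [0.3, -0.7]]
face [ 0.4915 -0.1887  0.032 ]
home [ 0.5153 -0.1197  0.032 ]
out [0.5695 0.0378 0.008 ]
near [ 0.6867 -0.0026  0.016 ]
end [ 0.7586 -0.0273  0.008 ]
[ 0.54652547 -0.02713347] 70.93624705303304 [-0.00869316] [[-0.3, 0.2], [-0.1, 0.4], [0.1, 0.3], [-1.1, 0.4], [-0.4, 0.6], [-0.3, 0.0], [-2.1, -0.5], [-0.9, -0.3], [-0.9, 0.1], [-0.7, -0.4], [-1.1, -0.6], [-0.2, -0.2], [-0.8, -0.8], [-0.6, 0.8], [0.4, 1.7]]
face [ 0.4907 -0.1888  0.0233]
home [ 0.5145 -0.1198  0.0233]
out [ 0.5689  0.0376 -0.0007]
near [ 0.6861 -0.0029  0.0073]
end [ 7.579e-01 -2.770e-02 -7.000e-04]
near (array([ 0.68671176, -0.00123077,  0.00661832]), np.float64(0.002612278409098684))
far (array([ 0.73503535, -0.01868317,  0.00712027]), np.float64(0.0024137523665613597))
knob (array([ 0.49393387, -0.17829431,  0.02791323]), np.float64(0.00024814663602372173))
disc5 (array([ 0.54638727, -0.02644214,  0.03975485]), np.float64(0.0032889133116570175))
cup/jar (array([ 0.64490489, -0.12003012,  0.04655503]), np.float64(0.008510687393833502)) (array([ 0.62665953, -0.19121819,  0.03150955]), np.float64(0.007600362946726344))
[0.23806395 0.57788868 0.22253388] [[0.925, -0.381, 0.0], [-0.381, -0.925, -0.0], [0.0, 0.0, -1.0]] 0.9999765714700898 2.2
```

```bash
R='{"x":1,"y":-1,"z":0,"rx":0,"ry":0,"rz":0.019,"claw":0}'; python3 -m pendant '[{"x":0.3,"y":-0.2,"z":0,"rx":0,"ry":0,"rz":0,"claw":0},{"x":0.5,"y":-0.4,"z":0,"rx":0,"ry":0,"rz":0.01,"claw":0},{"x":0.7,"y":-0.6,"z":0,"rx":0,"ry":0,"rz":0.019,"claw":0},{"x":0.8,"y":-0.8,"z":0,"rx":0,"ry":0,"rz":0.019,"claw":0},{"x":0.9,"y":-1,"z":0,"rx":0,"ry":0,"rz":0.019,"claw":0},{"x":1,"y":-1,"z":0,"rx":0,"ry":0,"rz":0.019,"claw":0},{"x":1,"y":-1,"z":0,"rx":0,"ry":0,"rz":0.019,"claw":0},{"x":1,"y":-1,"z":0,"rx":0,"ry":0,"rz":0.019,"claw":0}]' && python3 -m pendant '[{"x":0,"y":-0.2,"z":0,"rx":0,"ry":0,"rz":0,"claw":0},{"x":0,"y":-0.4,"z":0,"rx":0,"ry":0,"rz":0,"claw":0},{"x":0,"y":-0.6,"z":0,"rx":0,"ry":0,"rz":0,"claw":0},{"x":0,"y":-0.8,"z":0,"rx":0,"ry":0,"rz":0,"claw":0},{"x":0,"y":-1,"z":0,"rx":0,"ry":0,"rz":0,"claw":0},{"x":0,"y":-1,"z":0,"rx":0,"ry":0,"rz":0,"claw":0},{"x":0,"y":-1,"z":0,"rx":0,"ry":0,"rz":0,"claw":0},{"x":0,"y":-1,"z":0,"rx":0,"ry":0,"rz":0,"claw":0}]'
```

```text
time_s: 3.2
tcp_pos: [0.4878, 0.3279, 0.2224]
ee_rot: [[0.946, -0.325, -0.0], [-0.325, -0.946, -0.0], [-0.0, 0.0, -1.0]]
wrist_force: [-0.0, 0.0, 1.1]
gripper_width: 0.178
gripper_force: 0.0
time_s: 4.2
tcp_pos: [0.4881, 0.0793, 0.2226]
ee_rot: [[0.946, -0.323, 0.0], [-0.323, -0.946, 0.0], [0.0, -0.0, -1.0]]
wrist_force: [0.1, 0.2, 0.4]
gripper_width: 0.007
gripper_force: 0.0
```

```bash
python3 - <<'E'
from h import *
np.savez('w1.npz',**{k:np.array(v) for k,v in capture("wrist").items()})
E
python3 -m pendant '[{"x":0,"y":-0.2,"z":0,"rx":0,"ry":0,"rz":0,"claw":0},{"x":0,"y":-0.4,"z":0,"rx":0,"ry":0,"rz":0,"claw":0},{"x":-0.02,"y":-0.6,"z":0,"rx":0,"ry":0,"rz":0,"claw":0},{"x":-0.04,"y":-0.8,"z":0,"rx":0,"ry":0,"rz":0,"claw":0},{"x":-0.05,"y":-1,"z":0,"rx":0,"ry":0,"rz":0,"claw":0},{"x":-0.05,"y":-1,"z":0,"rx":0,"ry":0,"rz":0,"claw":0},{"x":-0.05,"y":-1,"z":0,"rx":0,"ry":0,"rz":0,"claw":0},{"x":-0.05,"y":-1,"z":0,"rx":0,"ry":0,"rz":0,"claw":0}]'
python3 - <<'E'
from h import *
p=capture("wrist");np.savez('w2.npz',**{k:np.array(v) for k,v in p.items()})
q=np.load('w1.npz')
cv2.imwrite('pics/w.png',cv2.resize(np.hstack([q['color'],p['color']])[:,:,::-1],(800,300),interpolation=cv2.INTER_AREA))
cv2.imwrite('pics/w2.png',cv2.resize(p['color'],(800,600))[:,:,::-1]);cv2.imwrite('pics/w1.png',cv2.resize(q['color'],(800,600))[:,:,::-1])
print(p['mtx'],p['world_to_cam'])
E
```

```text
time_s: 5.25
tcp_pos: [0.4759, -0.1709, 0.2225]
ee_rot: [[0.946, -0.323, -0.0], [-0.323, -0.946, 0.0], [-0.0, -0.0, -1.0]]
wrist_force: [-0.0, 0.1, -0.1]
gripper_width: 0.004
gripper_force: 0.0
[[297.31863964   0.         250.55024474]
 [  0.         297.31863964 193.69785558]
 [  0.           0.           1.        ]] [[-3.23618864e-01 -9.46187479e-01  2.93901855e-04 -8.22854099e-03]
 [ 9.12404262e-01 -3.12146422e-01 -2.64732080e-01 -4.54649777e-01]
 [ 2.50577920e-01 -8.54041376e-02  9.64321958e-01 -5.24783968e-01]
 [ 0.00000000e+00  0.00000000e+00  0.00000000e+00  1.00000000e+00]]
```

View pics/w2.png

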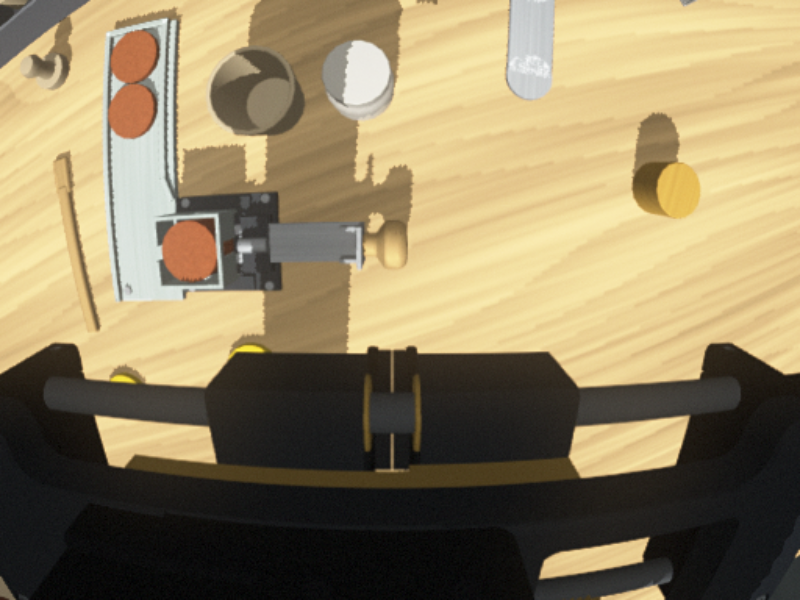

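View pics/w1.png

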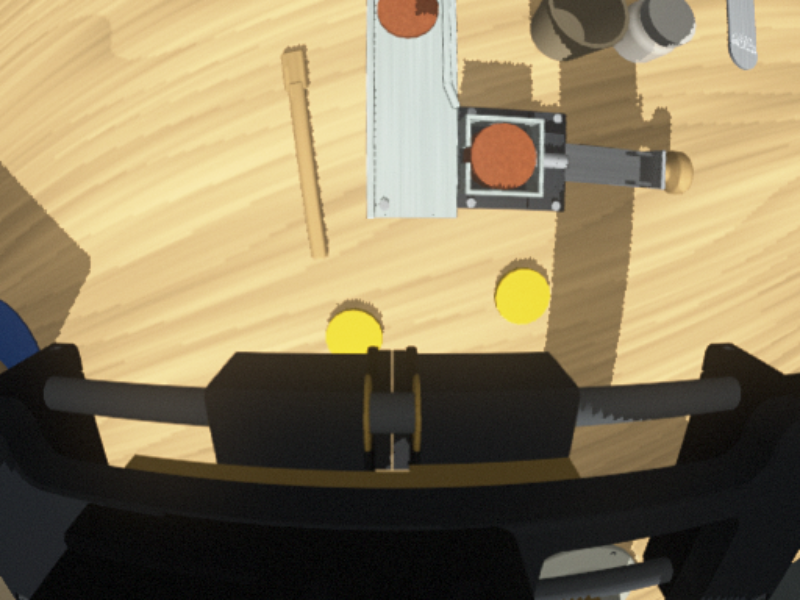

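The wrist views are sharp. In w2 the knob face is at (407,244), the top disc at (190,251) and the row discs at (131,110) and (135,55). In w1 the knob face is at (692,172), the top disc at (503,155) and the channel corners at (368,217) and (458,217).

```bash
cat >> h.py <<'E'
def fproj(p,X):
    c=p['world_to_cam'][:3,:3]@X+p['world_to_cam'][:3,3];v=np.array([c[0],-c[1]]);n=np.hypot(*v)
    K=p['mtx'];return K[:2,2]+K[0,0]*np.arctan2(n,-c[2])*v/n
def w(q,X):
    c,s=np.cos(q[2]),np.sin(q[2]);X=np.array(X)/1000
    return np.array([q[0]+c*X[0]-s*X[1],q[1]+s*X[0]+c*X[1],X[2]+(q[3] if len(q)>3 else 0)])
E
python3 - <<'E'
from h import *
from scipy.optimize import least_squares
a=dict(np.load('w2.npz'));b=dict(np.load('w1.npz'))
obs=[(a,(407,244),[-171,0,32]),(a,(190,251),[0,0,48]),(a,(135,55),[68.5,-175,16]),(a,(131,110),[68.5,-124,16]),(a,(117,300),[102,50,14]),(a,(185,300),[29,50,8]),
(b,(503,155),[0,0,48]),(b,(368,217),[102,50,14]),(b,(458,217),[29,50,8]),(b,(692,172),[-171,0,32])]
px=lambda u:(np.array(u)+.5)/1.5625-.5
f=lambda q:np.concatenate([fproj(p,w(q,X))-px(u) for p,u,X in obs])
for q0 in([.547,-.027,1.24],[.547,-.027,1.24,0]):
    s=least_squares(f,q0,loss='soft_l1');q=s.x
    print(q[:2],np.degrees(q[2]),q[3:],np.round(s.fun.reshape(-1,2),1).tolist())
    for n,X in dict(face=[-171,0,32],home=[-98,0,32],out=[68.5,0,8]).items(): print(n,w(q,X).round(4))
for n,i,j in(("knob",0,9),("disc5",1,6),("corner",4,7)):
    print(n,least_squares(lambda X:np.concatenate([fproj(a,X)-px(obs[i][1]),fproj(b,X)-px(obs[j][1])]),[.5,-.05,.03]).x.round(4))
E
```

```text
[ 0.54716095 -0.02889101] 71.26267270525705 [] [[1.1, -0.3], [-0.0, -0.2], [-1.1, -0.2], [0.4, -0.4], [-0.7, 0.9], [-0.3, -0.4], [1.4, 0.1], [-0.1, 0.2], [-0.2, 0.0], [-4.5, 0.6]]
face [ 0.4922 -0.1908  0.032 ]
home [ 0.5157 -0.1217  0.032 ]
out [0.5692 0.036  0.008 ]
[ 0.54717859 -0.02875082] 71.26622055080088 [-0.00066658] [[1.0, -0.4], [0.1, -0.3], [-1.0, -0.1], [0.6, -0.3], [-0.5, 0.8], [-0.2, -0.5], [1.1, 0.1], [-0.2, 0.2], [-0.3, -0.0], [-4.8, 0.6]]
face [ 0.4923 -0.1907  0.0313]
home [ 0.5157 -0.1216  0.0313]
out [0.5692 0.0361 0.0073]
knob [ 0.494  -0.1896  0.0449]
disc5 [ 0.5473 -0.0278  0.046 ]
corner [0.5329 0.0837 0.0116]
```

```bash
python3 -m pendant '[{"x":0.014,"y":-0.23,"z":0,"rx":0,"ry":0,"rz":0,"claw":0},{"x":0.014,"y":-0.23,"z":-0.1,"rx":0,"ry":0,"rz":0,"claw":0},{"x":0.014,"y":-0.23,"z":-0.3,"rx":0,"ry":0,"rz":0,"claw":0},{"x":0.014,"y":-0.23,"z":-0.5,"rx":0,"ry":0,"rz":0,"claw":0},{"x":0.014,"y":-0.23,"z":-0.65,"rx":0,"ry":0,"rz":0,"claw":0},{"x":0.014,"y":-0.23,"z":-0.75,"rx":0,"ry":0,"rz":0,"claw":0},{"x":0.014,"y":-0.23,"z":-0.795,"rx":0,"ry":0,"rz":0,"claw":0},{"x":0.014,"y":-0.23,"z":-0.795,"rx":0,"ry":0,"rz":0,"claw":0}]'
python3 - <<'E'
from h import *
t=np.array(sense()['tcp_pos']);d=np.array([.3211,.9470])
print((t[:2]-[.5472,-.0288])@d,(t[:2]-[.5472,-.0288])@[.947,-.3211])
p=capture("wrist");cv2.imwrite('pics/w3.png',cv2.resize(p['color'],(800,600))[:,:,::-1])
E
```

```text
time_s: 6.3
tcp_pos: [0.4793, -0.2291, 0.0236]
ee_rot: [[0.946, -0.324, -0.001], [-0.324, -0.946, -0.0], [-0.001, 0.0, -1.0]]
wrist_force: [0.5, 0.2, 0.5]
gripper_width: 0.004
gripper_force: 0.0
-0.211510481585549 7.94361369669391e-06
```

View pics/w3.png

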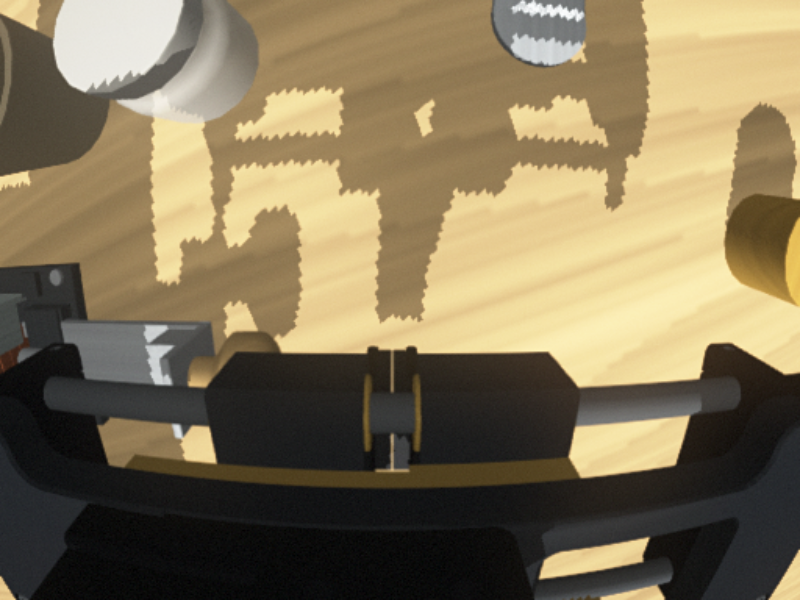

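The fingertips are low and in line with the knob, which shows behind the finger block at (245,345). I'll advance to find contact.

```bash
python3 -m pendant '[{"x":0.013,"y":0.038,"z":0,"rx":0,"ry":0,"rz":0,"claw":0},{"x":0.026,"y":0.076,"z":0,"rx":0,"ry":0,"rz":0,"claw":0},{"x":0.031,"y":0.091,"z":0,"rx":0,"ry":0,"rz":0,"claw":0},{"x":0.036,"y":0.106,"z":0,"rx":0,"ry":0,"rz":0,"claw":0},{"x":0.041,"y":0.121,"z":0,"rx":0,"ry":0,"rz":0,"claw":0},{"x":0.046,"y":0.136,"z":0,"rx":0,"ry":0,"rz":0,"claw":0},{"x":0.051,"y":0.151,"z":0,"rx":0,"ry":0,"rz":0,"claw":0},{"x":0.051,"y":0.151,"z":0,"rx":0,"ry":0,"rz":0,"claw":0}]'
```

```text
time_s: 7.35
tcp_pos: [0.4917, -0.192, 0.0238]
ee_rot: [[0.946, -0.325, -0.0], [-0.325, -0.946, -0.0], [-0.0, 0.0, -1.0]]
wrist_force: [-0.6, -3.0, 0.3]
gripper_width: 0.007
gripper_force: 1.5
```

```bash
python3 -m pendant '[{"x":0.008,"y":0.024,"z":0,"rx":0,"ry":0,"rz":0,"claw":0},{"x":0.016,"y":0.048,"z":0,"rx":0,"ry":0,"rz":0,"claw":0},{"x":0.024,"y":0.072,"z":0,"rx":0,"ry":0,"rz":0,"claw":0},{"x":0.032,"y":0.096,"z":0,"rx":0,"ry":0,"rz":0,"claw":0},{"x":0.04,"y":0.12,"z":0,"rx":0,"ry":0,"rz":0,"claw":0},{"x":0.048,"y":0.144,"z":0,"rx":0,"ry":0,"rz":0,"claw":0},{"x":0.056,"y":0.168,"z":0,"rx":0,"ry":0,"rz":0,"claw":0},{"x":0.064,"y":0.19,"z":0,"rx":0,"ry":0,"rz":0,"claw":0}]'
python3 -m pendant '[{"x":0.001,"y":0.004,"z":0,"rx":0,"ry":0,"rz":0,"claw":0},{"x":0.0025,"y":0.008,"z":0,"rx":0,"ry":0,"rz":0,"claw":0},{"x":0.004,"y":0.012,"z":0,"rx":0,"ry":0,"rz":0,"claw":0},{"x":0.005,"y":0.016,"z":0,"rx":0,"ry":0,"rz":0,"claw":0},{"x":0.0065,"y":0.02,"z":0,"rx":0,"ry":0,"rz":0,"claw":0},{"x":0.008,"y":0.024,"z":0,"rx":0,"ry":0,"rz":0,"claw":0},{"x":0.009,"y":0.027,"z":0,"rx":0,"ry":0,"rz":0,"claw":0},{"x":0.009,"y":0.027,"z":0,"rx":0,"ry":0,"rz":0,"claw":0}]'
```

```text
time_s: 8.35
tcp_pos: [0.5075, -0.1452, 0.0238]
ee_rot: [[0.946, -0.325, -0.001], [-0.325, -0.946, -0.001], [-0.0, 0.001, -1.0]]
wrist_force: [0.0, -7.9, 0.1]
gripper_width: 0.007
gripper_force: 3.6
time_s: 9.35
tcp_pos: [0.5098, -0.1386, 0.0238]
ee_rot: [[0.946, -0.325, -0.001], [-0.325, -0.946, -0.001], [-0.0, 0.001, -1.0]]
wrist_force: [-0.3, -6.9, 0.6]
gripper_width: 0.006
gripper_force: 3.4
```

```bash
python3 -m pendant '[{"x":0.001,"y":0.003,"z":0,"rx":0,"ry":0,"rz":0,"claw":0},{"x":0.002,"y":0.006,"z":0,"rx":0,"ry":0,"rz":0,"claw":0},{"x":0.003,"y":0.009,"z":0,"rx":0,"ry":0,"rz":0,"claw":0},{"x":0.004,"y":0.012,"z":0,"rx":0,"ry":0,"rz":0,"claw":0},{"x":0.005,"y":0.015,"z":0,"rx":0,"ry":0,"rz":0,"claw":0},{"x":0.006,"y":0.018,"z":0,"rx":0,"ry":0,"rz":0,"claw":0},{"x":0.0065,"y":0.019,"z":0,"rx":0,"ry":0,"rz":0,"claw":0},{"x":0.0065,"y":0.019,"z":0,"rx":0,"ry":0,"rz":0,"claw":0}]'
```

```text
time_s: 10.35
tcp_pos: [0.5113, -0.134, 0.0238]
ee_rot: [[0.946, -0.325, -0.001], [-0.325, -0.946, -0.001], [-0.0, 0.001, -1.0]]
wrist_force: [0.6, -7.0, 1.0]
gripper_width: 0.004
gripper_force: 3.7
```

```bash
python3 -m pendant '[{"x":0.001,"y":0.003,"z":0,"rx":0,"ry":0,"rz":0,"claw":0},{"x":0.002,"y":0.006,"z":0,"rx":0,"ry":0,"rz":0,"claw":0},{"x":0.003,"y":0.008,"z":0,"rx":0,"ry":0,"rz":0,"claw":0},{"x":0.0035,"y":0.01,"z":0,"rx":0,"ry":0,"rz":0,"claw":0},{"x":0.004,"y":0.012,"z":0,"rx":0,"ry":0,"rz":0,"claw":0},{"x":0.0045,"y":0.014,"z":0,"rx":0,"ry":0,"rz":0,"claw":0},{"x":0.005,"y":0.015,"z":0,"rx":0,"ry":0,"rz":0,"claw":0},{"x":0.005,"y":0.015,"z":0,"rx":0,"ry":0,"rz":0,"claw":0}]'
```

```text
time_s: 11.35
tcp_pos: [0.5126, -0.1303, 0.0238]
ee_rot: [[0.946, -0.325, -0.001], [-0.325, -0.946, -0.001], [-0.0, 0.001, -1.0]]
wrist_force: [-0.4, -8.1, -0.4]
gripper_width: 0.007
gripper_force: 3.8
```

```bash
python3 -m pendant '[{"x":0.001,"y":0.002,"z":0,"rx":0,"ry":0,"rz":0,"claw":0},{"x":0.0015,"y":0.004,"z":0,"rx":0,"ry":0,"rz":0,"claw":0},{"x":0.002,"y":0.006,"z":0,"rx":0,"ry":0,"rz":0,"claw":0},{"x":0.003,"y":0.008,"z":0,"rx":0,"ry":0,"rz":0,"claw":0},{"x":0.0035,"y":0.01,"z":0,"rx":0,"ry":0,"rz":0,"claw":0},{"x":0.004,"y":0.012,"z":0,"rx":0,"ry":0,"rz":0,"claw":0},{"x":0.004,"y":0.012,"z":0,"rx":0,"ry":0,"rz":0,"claw":0},{"x":0.004,"y":0.012,"z":0,"rx":0,"ry":0,"rz":0,"claw":0}]'
python3 - <<'E'
from h import *
s=sense();print(s['wrist_force'],s['moment'])
p=capture("wrist");q=capture("top");save(p,'w4r')
cv2.imwrite('pics/w4.png',np.hstack([cv2.resize(p['color'],(400,300)),cv2.resize(q['color'][120:270,165:315],(300,300),interpolation=cv2.INTER_CUBIC)])[:,:,::-1])
E
```

```text
time_s: 12.35
tcp_pos: [0.5133, -0.1282, 0.0238]
ee_rot: [[0.946, -0.326, -0.002], [-0.326, -0.946, -0.002], [-0.001, 0.002, -1.0]]
wrist_force: [0.1, -12.2, 0.6]
gripper_width: 0.002
gripper_force: 5.7
[  0.12300367 -12.16635376   0.58222385] [-3.56226186  0.05981048 -0.04514095]
```

View pics/w4.png

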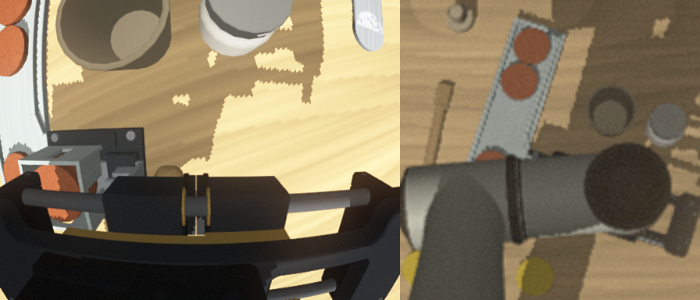

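Force is up to 12 N and the arm has stopped following its command, so this should be the hard stop. The fed disc shows at the outlet, at (15,165). One small push will confirm it, then I'll retract.

```bash
python3 -m pendant '[{"x":0.001,"y":0.004,"z":0,"rx":0,"ry":0,"rz":0,"claw":0},{"x":0.002,"y":0.006,"z":0,"rx":0,"ry":0,"rz":0,"claw":0},{"x":0.0025,"y":0.008,"z":0,"rx":0,"ry":0,"rz":0,"claw":0},{"x":0.0025,"y":0.008,"z":0,"rx":0,"ry":0,"rz":0,"claw":0},{"x":0.0025,"y":0.008,"z":0,"rx":0,"ry":0,"rz":0,"claw":0},{"x":0.0025,"y":0.008,"z":0,"rx":0,"ry":0,"rz":0,"claw":0},{"x":0.0025,"y":0.008,"z":0,"rx":0,"ry":0,"rz":0,"claw":0},{"x":0.0025,"y":0.008,"z":0,"rx":0,"ry":0,"rz":0,"claw":0}]'
python3 -m pendant '[{"x":-0.01,"y":-0.03,"z":0,"rx":0,"ry":0,"rz":0,"claw":0},{"x":-0.025,"y":-0.075,"z":0,"rx":0,"ry":0,"rz":0,"claw":0},{"x":-0.04,"y":-0.12,"z":0,"rx":0,"ry":0,"rz":0,"claw":0},{"x":-0.055,"y":-0.165,"z":0,"rx":0,"ry":0,"rz":0,"claw":0},{"x":-0.07,"y":-0.21,"z":0,"rx":0,"ry":0,"rz":0,"claw":0},{"x":-0.085,"y":-0.255,"z":0,"rx":0,"ry":0,"rz":0,"claw":0},{"x":-0.105,"y":-0.31,"z":0,"rx":0,"ry":0,"rz":0,"claw":0},{"x":-0.145,"y":-0.43,"z":0,"rx":0,"ry":0,"rz":0,"claw":0}]'
```

```text
time_s: 13.45
tcp_pos: [0.5133, -0.1279, 0.0238]
ee_rot: [[0.946, -0.326, -0.003], [-0.326, -0.946, -0.004], [-0.002, 0.005, -1.0]]
wrist_force: [-0.3, -20.7, -0.1]
gripper_width: 0.005
gripper_force: 9.8
time_s: 14.45
tcp_pos: [0.4786, -0.2318, 0.0239]
ee_rot: [[0.946, -0.323, 0.001], [-0.323, -0.946, 0.0], [0.001, -0.001, -1.0]]
wrist_force: [0.0, -0.3, -0.2]
gripper_width: 0.007
gripper_force: 0.0
```

```bash
python3 -m pendant '[{"x":0,"y":0,"z":0.25,"rx":0,"ry":0,"rz":0,"claw":0},{"x":0,"y":0,"z":0.5,"rx":0,"ry":0,"rz":0,"claw":0},{"x":0,"y":0.2,"z":0.7,"rx":0,"ry":0,"rz":0,"claw":0},{"x":0,"y":0.4,"z":0.7,"rx":0,"ry":0,"rz":0,"claw":0},{"x":0,"y":0.6,"z":0.7,"rx":0,"ry":0,"rz":0,"claw":0},{"x":0,"y":0.8,"z":0.7,"rx":0,"ry":0,"rz":0,"claw":0},{"x":0,"y":1,"z":0.7,"rx":0,"ry":0,"rz":0,"claw":0},{"x":0,"y":1,"z":0.7,"rx":0,"ry":0,"rz":0,"claw":0}]'
python3 - <<'E'
from h import *
p=capture("wrist");np.savez('w5.npz',**{k:np.array(v) for k,v in p.items()})
cv2.imwrite('pics/w5.png',cv2.resize(p['color'],(800,600))[:,:,::-1])
q=[.5472,-.0288,np.radians(71.27)]
for X in([68,0,16],[68.5,-124,16],[68.5,-175,16],[-171,0,32],[0,0,40]): print(X,((fproj(p,w(q,X))+.5)*1.5625).round())
E
```

```text
time_s: 15.45
tcp_pos: [0.4784, 0.0209, 0.1989]
ee_rot: [[0.947, -0.32, 0.001], [-0.32, -0.947, 0.001], [0.0, -0.001, -1.0]]
wrist_force: [0.9, -0.5, 0.2]
gripper_width: 0.001
gripper_force: 0.0
[68, 0, 16] [334. 167.]
[68.5, -124, 16] [334.  10.]
[68.5, -175, 16] [335. -47.]
[-171, 0, 32] [644. 179.]
[0, 0, 40] [428. 166.]
```

View pics/w5.png

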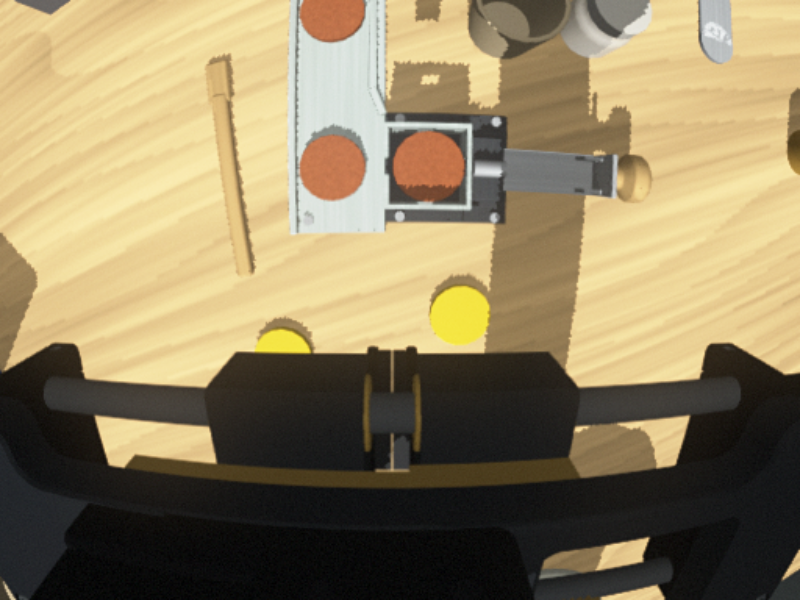

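Exactly one disc is out, at (333,168), just where predicted. The knob is back at rest, at (640,178). I'll come down behind the disc.

```bash
python3 -m pendant '[{"x":0.155,"y":0.132,"z":0,"rx":0,"ry":0,"rz":0,"claw":0},{"x":0.155,"y":0.132,"z":-0.15,"rx":0,"ry":0,"rz":0,"claw":0},{"x":0.155,"y":0.132,"z":-0.35,"rx":0,"ry":0,"rz":0,"claw":0},{"x":0.155,"y":0.132,"z":-0.52,"rx":0,"ry":0,"rz":0,"claw":0},{"x":0.155,"y":0.132,"z":-0.65,"rx":0,"ry":0,"rz":0,"claw":0},{"x":0.155,"y":0.132,"z":-0.72,"rx":0,"ry":0,"rz":0,"claw":0},{"x":0.155,"y":0.132,"z":-0.75,"rx":0,"ry":0,"rz":0,"claw":0},{"x":0.155,"y":0.132,"z":-0.75,"rx":0,"ry":0,"rz":0,"claw":0}]'
```

```text
time_s: 16.5
tcp_pos: [0.5171, 0.0506, 0.0112]
ee_rot: [[0.945, -0.326, -0.0], [-0.326, -0.945, -0.0], [-0.0, 0.0, -1.0]]
wrist_force: [0.0, 0.1, -0.3]
gripper_width: 0.004
gripper_force: 0.0
```

```bash
python3 -m pendant '[{"x":0.061,"y":-0.008,"z":0,"rx":0,"ry":0,"rz":0,"claw":0},{"x":0.099,"y":-0.021,"z":0,"rx":0,"ry":0,"rz":0,"claw":0},{"x":0.144,"y":-0.036,"z":0,"rx":0,"ry":0,"rz":0,"claw":0},{"x":0.19,"y":-0.052,"z":0,"rx":0,"ry":0,"rz":0,"claw":0},{"x":0.235,"y":-0.067,"z":0,"rx":0,"ry":0,"rz":0,"claw":0},{"x":0.277,"y":-0.081,"z":0,"rx":0,"ry":0,"rz":0,"claw":0},{"x":0.307,"y":-0.092,"z":0,"rx":0,"ry":0,"rz":0,"claw":0},{"x":0.33,"y":-0.099,"z":0,"rx":0,"ry":0,"rz":0,"claw":0}]'
python3 - <<'E'
from h import *
p=capture("wrist");np.savez('w6.npz',**{k:np.array(v) for k,v in p.items()})
cv2.imwrite('pics/w6.png',cv2.resize(p['color'],(800,600))[:,:,::-1])
t=np.array(sense()['tcp_pos'])[:2]-[.5472,-.0288];print(t@[.3211,.947],t@[-.947,.3211])
E
```

```text
time_s: 17.5
tcp_pos: [0.5998, 0.0264, 0.0112]
ee_rot: [[0.946, -0.325, -0.0], [-0.325, -0.946, -0.0], [-0.0, 0.0, -1.0]]
wrist_force: [-0.4, 0.2, -0.0]
gripper_width: 0.007
gripper_force: 0.1
0.06940328164626275 -0.03289575466124381
```

View pics/w6.png

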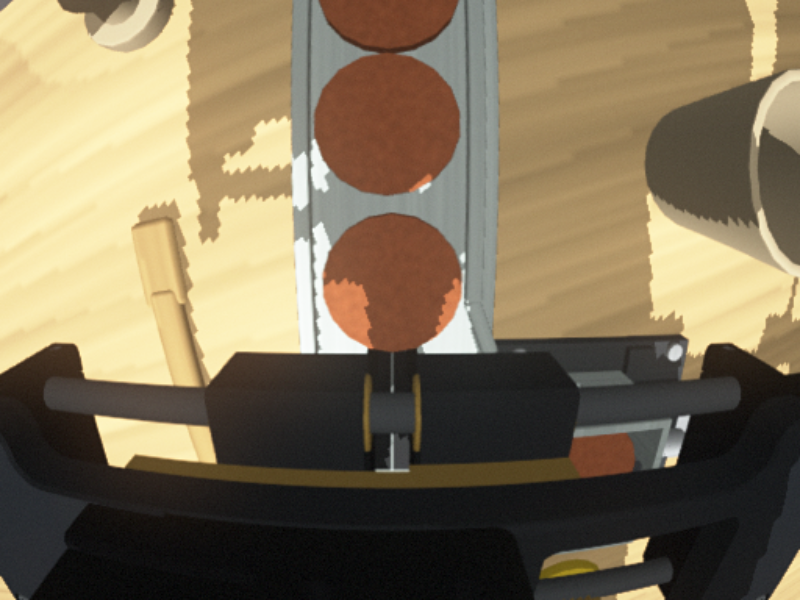

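The new disc is in the channel at (392,283), with a gap of about 18 px to the waiting disc, whose rear edge is at row 195. Next I'll work out that gap in millimetres.

```bash
python3 - <<'E'
from h import *
from scipy.optimize import least_squares
p=dict(np.load('w6.npz'));q=[.5472,-.0288,np.radians(71.27)]
for n,u,z in(("new top far",(392,213),16),("near rear top",(388,195),16),("near far top",(388,54),16),("new left",(322,282),16),("new right",(462,282),16),("near left",(314,125),16),("near right",(460,125),16)):
    s=least_squares(lambda X:fproj(p,w(q,[X[0]*100,X[1]*100,z]))-(np.array(u)+.5)/1.5625+.5,[.6,-.7]);print(n,s.x.round(4)*100)
E
```

```text
new top far [ 68.34 -92.14]
near rear top [ 69.66 -98.31]
near far top [  69.41 -147.4 ]
new left [ 93.09 -68.24]
new right [ 43.82 -67.98]
near left [  94.53 -122.93]
near right [  45.27 -122.56]
```

```bash
python3 -m pendant '[{"x":0.004,"y":-0.0015,"z":0,"rx":0,"ry":0,"rz":0,"claw":0},{"x":0.008,"y":-0.0025,"z":0,"rx":0,"ry":0,"rz":0,"claw":0},{"x":0.012,"y":-0.004,"z":0,"rx":0,"ry":0,"rz":0,"claw":0},{"x":0.015,"y":-0.005,"z":0,"rx":0,"ry":0,"rz":0,"claw":0},{"x":0.018,"y":-0.006,"z":0,"rx":0,"ry":0,"rz":0,"claw":0},{"x":0.02,"y":-0.007,"z":0,"rx":0,"ry":0,"rz":0,"claw":0},{"x":0.022,"y":-0.0075,"z":0,"rx":0,"ry":0,"rz":0,"claw":0},{"x":0.022,"y":-0.0075,"z":0,"rx":0,"ry":0,"rz":0,"claw":0}]'
python3 - <<'E'
from h import *
p=capture("wrist");np.savez('w7.npz',**{k:np.array(v) for k,v in p.items()})
cv2.imwrite('pics/w7.png',cv2.resize(p['color'][100:260,170:330],(600,600),interpolation=cv2.INTER_CUBIC)[:,:,::-1])
t=np.array(sense()['tcp_pos'])[:2]-[.5472,-.0288];print(t@[.3211,.947],t@[-.947,.3211])
c=p['color'][80:180,246:252].mean(1).round().astype(int)
print([(80+i,*v) for i,v in enumerate(c) if 25<i<75])
E
```

```text
time_s: 18.55
tcp_pos: [0.6051, 0.0247, 0.0113]
ee_rot: [[0.946, -0.325, 0.0], [-0.325, -0.946, -0.0], [0.0, 0.0, -1.0]]
wrist_force: [0.0, -0.4, -0.2]
gripper_width: 0.002
gripper_force: 0.0
0.06930575235227374 -0.03764200360478609
[(106, np.int64(126), np.int64(73), np.int64(48)), (107, np.int64(126), np.int64(75), np.int64(48)), (108, np.int64(126), np.int64(73), np.int64(48)), (109, np.int64(126), np.int64(74), np.int64(48)), (110, np.int64(126), np.int64(73), np.int64(48)), (111, np.int64(126), np.int64(73), np.int64(47)), (112, np.int64(128), np.int64(74), np.int64(49)), (113, np.int64(125), np.int64(74), np.int64(48)), (114, np.int64(124), np.int64(73), np.int64(48)), (115, np.int64(124), np.int64(73), np.int64(47)), (116, np.int64(122), np.int64(71), np.int64(47)), (117, np.int64(122), np.int64(72), np.int64(48)), (118, np.int64(122), np.int64(72), np.int64(48)), (119, np.int64(123), np.int64(74), np.int64(49)), (120, np.int64(123), np.int64(72), np.int64(48)), (121, np.int64(124), np.int64(72), np.int64(49)), (122, np.int64(124), np.int64(72), np.int64(49)), (123, np.int64(1
[... 885 characters left out ...]
 (141, np.int64(124), np.int64(74), np.int64(50)), (142, np.int64(123), np.int64(73), np.int64(48)), (143, np.int64(125), np.int64(74), np.int64(49)), (144, np.int64(126), np.int64(75), np.int64(50)), (145, np.int64(125), np.int64(74), np.int64(49)), (146, np.int64(123), np.int64(73), np.int64(49)), (147, np.int64(122), np.int64(72), np.int64(48)), (148, np.int64(123), np.int64(73), np.int64(49)), (149, np.int64(126), np.int64(74), np.int64(50)), (150, np.int64(128), np.int64(75), np.int64(50)), (151, np.int64(130), np.int64(76), np.int64(53)), (152, np.int64(129), np.int64(76), np.int64(51)), (153, np.int64(128), np.int64(76), np.int64(51)), (154, np.int64(127), np.int64(75), np.int64(50))]
```

```bash
python3 -m pendant '[{"x":0.001,"y":0,"z":0,"rx":0,"ry":0,"rz":0,"claw":0},{"x":0.002,"y":-0.0005,"z":0,"rx":0,"ry":0,"rz":0,"claw":0},{"x":0.003,"y":-0.001,"z":0,"rx":0,"ry":0,"rz":0,"claw":0},{"x":0.004,"y":-0.0015,"z":0,"rx":0,"ry":0,"rz":0,"claw":0},{"x":0.005,"y":-0.0015,"z":0,"rx":0,"ry":0,"rz":0,"claw":0},{"x":0.005,"y":-0.0015,"z":0,"rx":0,"ry":0,"rz":0,"claw":0},{"x":0.005,"y":-0.0015,"z":0,"rx":0,"ry":0,"rz":0,"claw":0},{"x":0.005,"y":-0.0015,"z":0,"rx":0,"ry":0,"rz":0,"claw":0}]'
python3 - <<'E'
from h import *
p=capture("wrist");np.savez('w8.npz',**{k:np.array(v) for k,v in p.items()})
s=sense();t=np.array(s['tcp_pos'])[:2]-[.5472,-.0288];print(t@[.3211,.947],t@[-.947,.3211],s['wrist_force'])
c=p['color'][30:180,246:252].mean(1)
print([30+int(i) for i in np.where(c[:,2]>60)[0]],c[100:110].round().tolist(),c[0:12].round().tolist())
E
```

```text
time_s: 19.6
tcp_pos: [0.6063, 0.0243, 0.0113]
ee_rot: [[0.946, -0.325, -0.0], [-0.325, -0.946, -0.0], [-0.0, 0.0, -1.0]]
wrist_force: [-0.4, -0.1, -0.2]
gripper_width: 0.006
gripper_force: 0.1
0.06933022433740875 -0.03886902695831514 [-0.39169508  0.54742705  0.13136751]
[] [[122.0, 71.0, 47.0], [123.0, 71.0, 46.0], [122.0, 72.0, 48.0], [120.0, 70.0, 48.0], [119.0, 69.0, 46.0], [114.0, 67.0, 45.0], [96.0, 59.0, 42.0], [105.0, 62.0, 42.0], [126.0, 73.0, 49.0], [125.0, 74.0, 50.0]] [[120.0, 68.0, 44.0], [119.0, 68.0, 42.0], [120.0, 68.0, 43.0], [119.0, 67.0, 43.0], [120.0, 68.0, 44.0], [121.0, 68.0, 44.0], [121.0, 68.0, 44.0], [121.0, 70.0, 45.0], [119.0, 68.0, 44.0], [117.0, 66.0, 43.0], [116.0, 66.0, 43.0], [115.0, 66.0, 42.0]]
```

```bash
python3 -m pendant '[{"x":0.0005,"y":0,"z":0,"rx":0,"ry":0,"rz":0,"claw":0},{"x":0.001,"y":-0.0005,"z":0,"rx":0,"ry":0,"rz":0,"claw":0},{"x":0.002,"y":-0.0005,"z":0,"rx":0,"ry":0,"rz":0,"claw":0},{"x":0.002,"y":-0.0005,"z":0,"rx":0,"ry":0,"rz":0,"claw":0},{"x":0.002,"y":-0.0005,"z":0,"rx":0,"ry":0,"rz":0,"claw":0},{"x":0.002,"y":-0.0005,"z":0,"rx":0,"ry":0,"rz":0,"claw":0},{"x":0.002,"y":-0.0005,"z":0,"rx":0,"ry":0,"rz":0,"claw":0},{"x":0.002,"y":-0.0005,"z":0,"rx":0,"ry":0,"rz":0,"claw":0}]'
python3 - <<'E'
from h import *
p=capture("wrist");np.savez('w9.npz',**{k:np.array(v) for k,v in p.items()})
o=np.load('w8.npz')
s=sense();t=np.array(s['tcp_pos'])[:2]-[.5472,-.0288];print(t@[.3211,.947],t@[-.947,.3211],s['wrist_force'])
print(p['color'][128:142,246:252].mean(1).round()[:,0],p['color'][128:142,246:252].mean(1).round()[:,2])
A=np.hstack([cv2.resize(x['color'][0:240,190:320],(390,600),interpolation=cv2.INTER_CUBIC) for x in(o,p)]);cv2.imwrite('pics/w9.png',A[:,:,::-1])
E
```

```text
time_s: 20.65
tcp_pos: [0.6067, 0.0242, 0.0113]
ee_rot: [[0.946, -0.325, -0.0], [-0.325, -0.946, -0.0], [-0.0, 0.0, -1.0]]
wrist_force: [-0.3, 0.6, -0.6]
gripper_width: 0.006
gripper_force: 0.3
0.06936150462690424 -0.039381901128734305 [-0.50122837  0.15184147  0.0673106 ]
[125. 124. 124. 124. 122. 120. 119. 116. 100. 102. 124. 126. 123. 123.] [48. 49. 48. 48. 48. 47. 46. 45. 45. 44. 49. 49. 48. 48.]
```

View pics/w9.png

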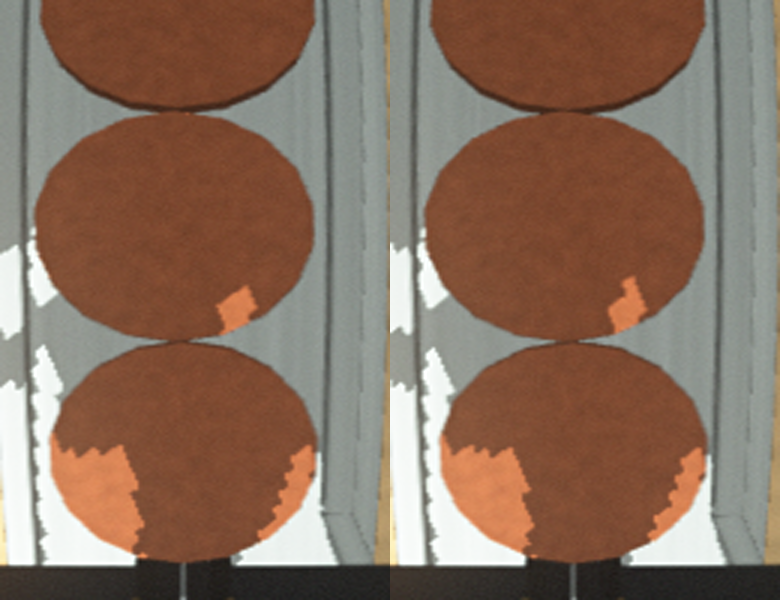

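```bash
python3 -m pendant '[{"x":0.0005,"y":0,"z":0,"rx":0,"ry":0,"rz":0,"claw":0},{"x":0.001,"y":-0.0005,"z":0,"rx":0,"ry":0,"rz":0,"claw":0},{"x":0.0015,"y":-0.0005,"z":0,"rx":0,"ry":0,"rz":0,"claw":0},{"x":0.0015,"y":-0.0005,"z":0,"rx":0,"ry":0,"rz":0,"claw":0},{"x":0.0015,"y":-0.0005,"z":0,"rx":0,"ry":0,"rz":0,"claw":0},{"x":0.0015,"y":-0.0005,"z":0,"rx":0,"ry":0,"rz":0,"claw":0},{"x":0.0015,"y":-0.0005,"z":0,"rx":0,"ry":0,"rz":0,"claw":0},{"x":0.0015,"y":-0.0005,"z":0,"rx":0,"ry":0,"rz":0,"claw":0}]'
python3 - <<'E'
from h import *
F=[]
for i in range(4):
    p=capture("wrist");F.append(sense()['wrist_force'])
print(np.mean(F,0),sense()['tcp_pos'])
for n,c in(('w8',np.load('w8.npz')['color']),('w9',np.load('w9.npz')['color']),('now',p['color'])):
    print(n,c[132:141,246:252].mean(1).round()[:,0])
E
```

```text
time_s: 21.7
tcp_pos: [0.6072, 0.0241, 0.0113]
ee_rot: [[0.946, -0.325, -0.0], [-0.325, -0.946, -0.0], [-0.0, 0.0, -1.0]]
wrist_force: [-0.1, -0.4, 0.2]
gripper_width: 0.003
gripper_force: 0.2
[-0.64447066  0.08357501  0.11140347] [0.6072047  0.02412006 0.01131434]
w8 [122. 120. 119. 114.  96. 105. 126. 125. 123.]
w9 [122. 120. 119. 116. 100. 102. 124. 126. 123.]
now [122. 120. 119. 116. 101. 103. 125. 124. 124.]
```

The line between the discs stopped narrowing, so they are touching. I'll back off and lift clear.

```bash
python3 -m pendant '[{"x":-0.02,"y":0.007,"z":0,"rx":0,"ry":0,"rz":0,"claw":0},{"x":-0.05,"y":0.017,"z":0,"rx":0,"ry":0,"rz":0,"claw":0},{"x":-0.08,"y":0.027,"z":0,"rx":0,"ry":0,"rz":0,"claw":0},{"x":-0.08,"y":0.027,"z":0.15,"rx":0,"ry":0,"rz":0,"claw":0},{"x":-0.08,"y":0.027,"z":0.35,"rx":0,"ry":0,"rz":0,"claw":0},{"x":-0.08,"y":0.027,"z":0.55,"rx":0,"ry":0,"rz":0,"claw":0},{"x":-0.08,"y":0.027,"z":0.7,"rx":0,"ry":0,"rz":0,"claw":0},{"x":-0.08,"y":0.027,"z":0.7,"rx":0,"ry":0,"rz":0,"claw":0}]'
python3 - <<'E'
from h import *
p=capture("wrist");cv2.imwrite('pics/w10.png',cv2.resize(p['color'],(800,600))[:,:,::-1])
q=[.5472,-.0288,np.radians(71.27)]
for X in([68,-74,16],[68.5,-124,16],[68.5,-175,16]): print(X,((fproj(p,w(q,X))+.5)*1.5625).round())
E
```

```text
time_s: 22.9
tcp_pos: [0.5887, 0.0315, 0.1903]
ee_rot: [[0.946, -0.324, 0.008], [-0.324, -0.946, 0.002], [0.007, -0.005, -1.0]]
wrist_force: [-0.8, -0.6, 0.6]
gripper_width: 0.007
gripper_force: 0.0
[68, -74, 16] [396. 205.]
[68.5, -124, 16] [395. 136.]
[68.5, -175, 16] [394.  69.]
```

View pics/w10.png

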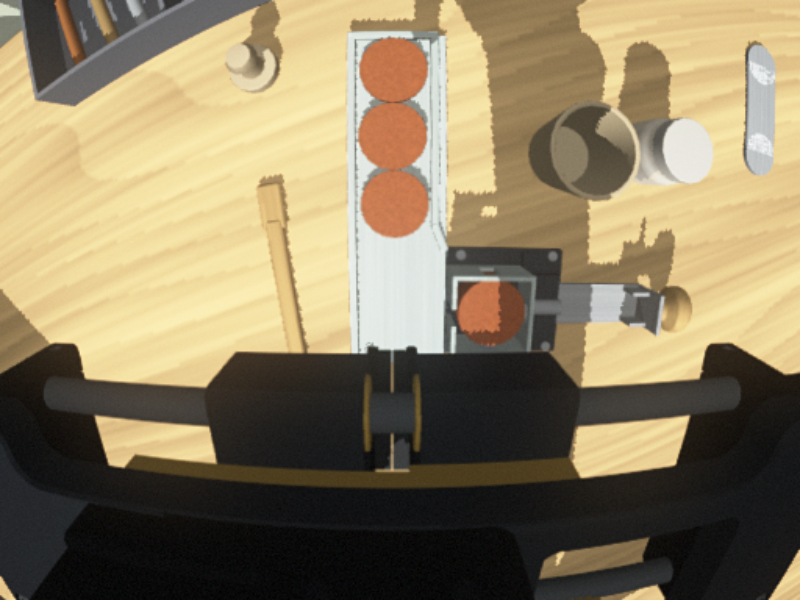

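The three discs stand in a touching row at (395,203), (393,135) and (393,69). The plunger is out and nothing else has moved.

```bash
python3 -c "
from station import *
print(finish_job())"
```

```text
the job is handed in; nothing more can be done
None
```

I pressed the plunger fully home once and it sprang back. The single disc that came out now touches the two waiting discs, nothing else appears to have moved, and the job was handed in at about 23 s.

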